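# Set the rotary specimen stage to its scale line and put the brake on

## Task

With the fingertips, push the peg of the specimen stage's dial round until the black line on the dial lines up with the one long line on the scale around it, then push the brake lever beside it fully over, away from you. Pinch and pick up nothing: the glass dish stays in its seat on the dial, the jars and other things stay where they are.

Things in the scene. Friction and masses are not known exactly. Their poses are not given: they have to be found in the camera images.
- stage_base: Fixed grey rotary specimen stage: a plate 210 (x) x 295 (y) x 25 mm carrying a round drum. Origin on the bench surface under the dial's axis (the dial turns about the vertical line through this origin); the plate reaches from y = -190 to y = +105 mm, x = -105 to +105 mm. Its x axis is the direction in which the brake lever is pushed. Heights above the bench: plate top 25, scale face 61, dial face 67 mm. The brake lever stands on the plate, centred at y = -140 mm.
- dial (a joint): Turn of the dial, rad, growing anticlockwise seen from above; at 0 the dial's black line points along -x of stage_base and its peg along +x. The dial is a bright steel disc of 144 mm diameter on the stage; it turns without end either way, with light friction (about 0.06 N m, i.e. 1 N at the peg), and stays where it is left.
- dial_line (a point): Outer end of the single black index line on the dial, at its rim: 72 mm from the dial's axis, on the dial's face. The line is radial, 35 mm long and 4 mm wide, diametrically opposite the peg.
- dial_peg (a point): Top of the black upright thumb peg fixed on the dial, 58 mm from the dial's axis: a stem of 14 mm diameter with an 18 mm ball as its head, its top 34 mm above the dial's face (101 mm above the bench).
- scale_line (a point): Inner end of the target line: the one long line (20 mm long, 4 mm wide, radial) on the fixed aluminium scale disc (188 mm diameter) that surrounds the dial; the other 23 scale lines are 6 mm long and thin. This point is 72 mm from the dial's axis, at the dial's rim, so dial_line comes to lie on it (6 mm higher) when the two lines meet. The scale does not move.
- dish: Shallow open glass dish, 56 mm diameter, 13 mm high, loose, standing in the middle of the dial inside a low steel seat ring (68 mm outer diameter, 4 mm high, 3 mm play). Origin: centre of its underside. It rides round with the dial and must not be lifted or leave its seat.
- brake (a joint): Swing of the brake lever, rad: 0 leaning towards -x of stage_base (released), 1.0 leaning towards +x, against its stop (fully over). The lever stays where it is left; about 1 N at its tip moves it. Its axis is level, along y of stage_base, 47 mm above the bench at x = 0, y = -140 mm.
- brake_tip (a point): Centre of the 26 mm black ball on the end of the brake lever, 80 mm from the lever's axis; the rod is 10 mm thick. It is about 117 mm above the bench at either end of its swing, and 127 mm midway. Below it is a fixed grey block 70 (x) x 50 (y) mm whose top is 50 mm above the bench, with a 26 mm steel barrel across it up to 60 mm.
- honey_jar: Bystander: amber jar, 68 mm diameter, 95 mm high, beside the stage. Origin: centre of its underside.
- small_jar: Bystander: amber jar, 52 mm diameter, 65 mm high, beside the stage. Origin: centre of its underside.
- vial: Bystander: small glass vial, 22 mm diameter, 42 mm high, standing on the stage's plate in the corner beyond the brake lever. Origin: centre of its underside.
- beaker: Bystander: glass beaker, 70 mm diameter, 80 mm high. Origin: centre of its underside.
- spoon: Bystander: steel spoon, 150 mm long, lying on the bench. Origin: under its middle.
- dish_lid: Bystander: glass disc, 90 mm diameter, 10 mm thick, lying on the bench. Origin: centre of its underside.
Not all that is in view belongs to the job. Leave any blue or red look-alike of the dish alone.

How it is judged (in metres and radians):
On the way, in this order (a step that is already met when the one before it is completed fails the run):
1. the dial's line is brought onto the long scale line and left there, the brake still off (horizontal distance between dial_line and scale_line below 0.004 m and velocity of joint dial between -0.03 and 0.03 rad/s and value of joint brake below 0.3 rad), for 0.2 s.
2. the brake lever is pushed fully over (value of joint brake above 0.9 rad), for 0.2 s.
At the end, for the whole second after the job is handed in: The outer end of the dial's line lies within 4 mm (sideways) of the inner end of the long scale line, the dial is at rest, the brake lever is at 0.9 rad or more of its 1.0 rad swing, and the dish stands level in its seat (horizontal distance between dial_line and scale_line below 0.004 m and velocity of joint dial between -0.03 and 0.03 rad/s and value of joint brake above 0.9 rad and horizontal distance between dish and stage_base below 0.008 m and angle between dish's own z axis and vertical below 0.1 rad); the robot touches nothing.
It fails at once if the dish is lifted, or leaves its seat on the dial (z of dish in the frame of stage_base above 0.075 m or horizontal distance between dish and stage_base above 0.01 m).
It fails at once if another thing on the bench is shifted by more than 20 mm, lifted or tipped (distance of any of honey_jar, small_jar, vial, beaker, spoon, dish_lid from where it was at the start of the episode above 0.02 m or angle between any of honey_jar, small_jar, vial, beaker, spoon, dish_lid's own z axis and vertical above 0.35 rad).
It also fails if it takes over 58 s, if anything falls off the work surface, if the arm or the gripper's body presses on something with over 40 N, if the wrist force passes 120 N, or if a joint passes its speed limit or range.

## Robot

A 6-joint arm with a two-finger parallel gripper is mounted at the origin on the work surface. World frame = base frame: x ahead of the robot, y to its left, z up, the work surface at z = 0. Lengths are in mm, angles in rad, forces in N, time in s.
With the tool pointing down it reaches from about 400 to 925 mm from the base axis. Payload 12.5 kg.
Tool frame: the origin (TCP) lies midway between the tips of the shut fingers; the grasp point (between the pads) lies 19 mm behind it (env.grip_depth is the distance from the TCP to the grasp point, in mm); z points along the fingers, y is the line along which they close (so a half turn about z gives the same grasp; the last joint's range is limited). The gripper opens to 95 mm and grips with 3 to 60 N. Pads are 20 mm wide; open, the fingers measure 119 mm over their backs; the gripper's body (75 mm by 180 mm) begins 59 mm behind the grasp point.
Start: joints at [-1.272, 0.491, 1.559, -0, 1.092, -0.106], TCP at [246.171, -574.497, 214.661] pointing down, gripper open.
Joint ranges: [-3.1, 3.1], [-0.84, 2.19], [0.05, 2.79], [-1.13, 4.28], [0.06, 2.93], [-2.69, 2.69]. Speed limits (rad/s): [2.22, 2.22, 2.79, 3.14, 3.14, 3.14].

## Interface

Orientations are given as [roll, pitch, yaw] about the fixed x, y, z axes, in that order (R = Rz(yaw) Ry(pitch) Rx(roll)).
In Python, from cell import monitor, viewer, order, env gives the robot as it stands.
- The arm moves only by the tool move_arm, never from a script. Its argument "moves" is one flat list of numbers, 4 for each row, row after row: the shift along the tool's x, y, z normalised to -1 to 1, where 1 is 0.15 m, then the turn about the tool's z normalised to -1 to 1, where 1 is pi/2 rad. A call has 1 to 10 rows; each row shifts and turns the commanded pose from where the row before left it, along the tool's axes as they then stand; what a row does not reach is not made up. A row lasts 1/8 s, in which the tool goes at most 62.5 mm and 10.7 degrees, less where a joint would pass 70% of its speed; a pose out of reach is approached as far as the arm can. A call with a number of a shift or a turn outside -1 to 1 is refused whole. A call with a gripper value outside its range is refused whole. "claw" is the finger opening in mm, from 0 to 95.1, set as the call begins (left out, the last holds). The fingers move at their own pace and stop on an object; the grip force is fixed at half the most. Time passes only in rows, so rows that do not move let the fingers close. It gives the time, the measured TCP pose, the force, the opening and the grip force at its end, in the units of the state.
- monitor.state(): the state, without advancing time (a new reading comes with each control period).
- viewer.read_camera(name): name is "scene" or "top" or "wrist"; returns the picture (480x640x3 uint8, red, green, blue); there is no depth.
- viewer.camera_info(name): a dict with "K" (3x3 intrinsics, pixels), "camera_from_world" (4x4, takes a point from world to camera coordinates). Camera axes: x right, y down, z forward; pixel columns grow to the right and rows downward; lengths in mm; the calibration is good to about 2 mm. A picture is of the moment at which its call begins: read the wrist's pose just before it. camera_info takes no time and is no camera call; for the wrist camera it gives the pose at the moment of the call.
- order.job_done(): hands the job in; it is judged then, once.
The state is a dict: "t": time; "joints": joint angles; "qvel": joint speeds; "tau": joint torques, N m; "eef_pos": TCP position; "tcp_rot": TCP orientation; "ft_force": force on the tool from outside, world axes, zero at the start; "moment": the same for the moment, N m; "opening": opening from 0.0 (shut) to 1.0 (fully open); "grip_force": force on a finger pad.
Only numpy, scipy, OpenCV 4.12 (cv2) and the standard library are available. Lean on these libraries where they do the work, as an engineer would, in place of code of your own. Each camera call takes 0.05 s, during which the arm holds its last target. There are 200 camera calls.

## Working session

There is one attempt and no reset: what is moved stays moved. The work goes in short steps, Python scripts to look and compute and a tool call to move; the robot and the scene stay as the last step left them, time stands still between calls to the robot, and variables do not carry over. Pictures are saved under pics/ and viewed, at most 10 in all, crops included, and the job is handed in when it is done.

Besides the shell and the picture viewer there is one more tool, called by a JSON object that holds its "name" and its "arguments". move_arm: Moves the arm, as the interface text tells. Scaled input: -1 to 1 covers 0.15 m each way for a shift and pi/2 rad each way for a turn. Its arguments: {"type":"object","properties":{"moves":{"type":"array"},"claw":{"type":"number"}},"required":["moves"]}

```bash
mkdir -p pics; python3 - <<'E'
from cell import monitor, viewer
import cv2
s=monitor.state();print(s)
for n in("scene","top"):
    cv2.imwrite(f"pics/{n}0.png",viewer.read_camera(n)[:,:,::-1])
    print(viewer.camera_info(n))
E
```

```text
{'t': 0.0, 'joints': array([-1.27162454e+00,  4.91582295e-01,  1.55944381e+00, -1.03482896e-05,
        1.09174090e+00, -1.05607370e-01]), 'qvel': array([ 0.00331211,  0.00087685, -0.00134295,  0.00027204, -0.00028808,
        0.00232396]), 'tau': array([ 1.69094528e-03, -6.12642574e+01, -2.58180767e+01,  6.93051796e-02,
        4.81954997e-02, -1.02230324e-04]), 'eef_pos': array([ 246.07446651, -574.24490535,  214.04958034]), 'tcp_rot': array([-3.14042388e+00, -1.14663168e-04,  4.04783866e-01]), 'ft_force': array([-0.38984592,  0.58389398,  0.07578494]), 'moment': array([ 0.01447218, -0.0289447 , -0.00931093]), 'grip_force': 0.0, 'opening': 0.9987567560352185}
{'K': array([[533.78312403,   0.        , 319.4882427 ],
       [  0.        , 533.78312403, 229.822681  ],
       [  0.        ,   0.        ,   1.        ]]), 'camera_from_world': array([[ 4.12545175e-01,  9.10934320e-01,  2.26777535e-03,
        -2.50189012e+02],
       [ 5.29735340e-01, -2.37880503e-01, -8.14121204e-01,
        -1.96478109e+02],
       [-7.41071486e-01,  3.37063095e-01, -5.80690556e-01,
         1.58606671e+03],
       [ 0.00000000e+00,  0.00000000e+00,  0.00000000e+00,
         1.00000000e+00]])}
{'K': array([[485.55306731,   0.        , 316.8840098 ],
       [  0.        , 485.55306731, 242.45030764],
       [  0.        ,   0.        ,   1.        ]]), 'camera_from_world': array([[-1.84776116e-02, -9.99821081e-01, -4.04769232e-03,
         7.17625875e+01],
       [-9.90566160e-01,  1.88560712e-02, -1.35731834e-01,
         5.23508780e+02],
       [ 1.35783873e-01,  1.50150692e-03, -9.90737344e-01,
         1.01437050e+03],
       [ 0.00000000e+00,  0.00000000e+00,  0.00000000e+00,
         1.00000000e+00]])}
```

View pics/top0.png

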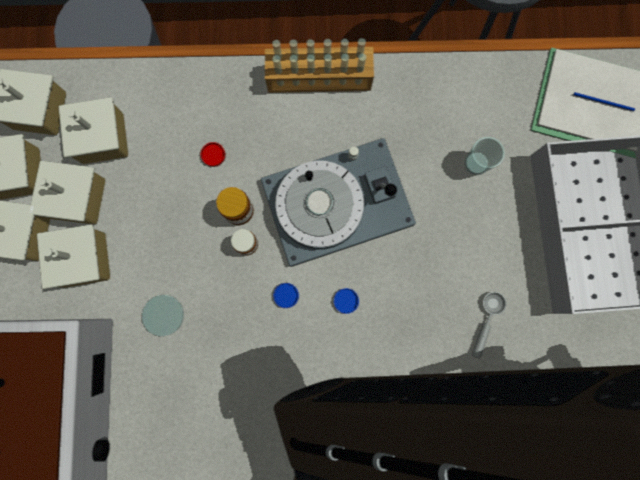

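View pics/scene0.png

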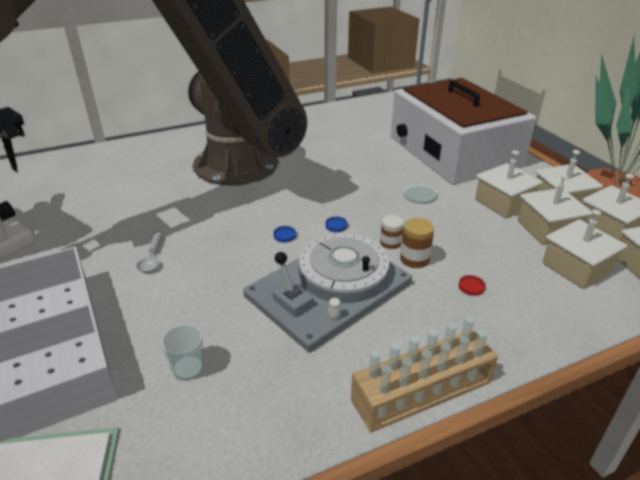

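```bash
cat >h.py <<'E'
import numpy as np,cv2
from cell import monitor,viewer
def ray(ci,u,v,z):
    K,T=ci["K"],np.array(ci["camera_from_world"]);R,t=T[:3,:3],T[:3,3]
    c=-R.T@t;u=np.atleast_1d(u).astype(float);v=np.atleast_1d(v).astype(float)
    d=(R.T@np.linalg.inv(K)@np.vstack([u,v,np.ones(len(u))])).T
    return (c+d*((z-c[2])/d[:,2])[:,None])[:,:2]
E
python3 - <<'E'
from h import *
ci=viewer.camera_info("top");im=cv2.imread("pics/top0.png")
for n,p in dict(TL=(261,180),TR=(384,139),BR=(414,222),BL=(290,265)).items(): print(n,ray(ci,*p,25).round())
g=cv2.cvtColor(im,cv2.COLOR_BGR2GRAY)
m=(g>165).astype(np.uint8);m[:155]=0;m[250:]=0;m[:,:272]=0;m[:,:][:,368:]=0
pts=cv2.findNonZero(m);print(cv2.fitEllipse(cv2.convexHull(pts)))
c=im[130:270,250:420];cv2.imwrite("pics/c.png",cv2.resize(c,None,fx=4.5,fy=4.2,interpolation=cv2.INTER_CUBIC))
print(ray(ci,320,203,61))
E
```

```text
TL [[669. 184.]]
TR [[758. -93.]]
BR [[ 568. -152.]]
BL [[478. 121.]]
((319.31951904296875, 203.08316040039062), (85.10163879394531, 86.24943542480469), 97.53223419189453)
[[606.15897899  53.67440974]]
```

View pics/c.png

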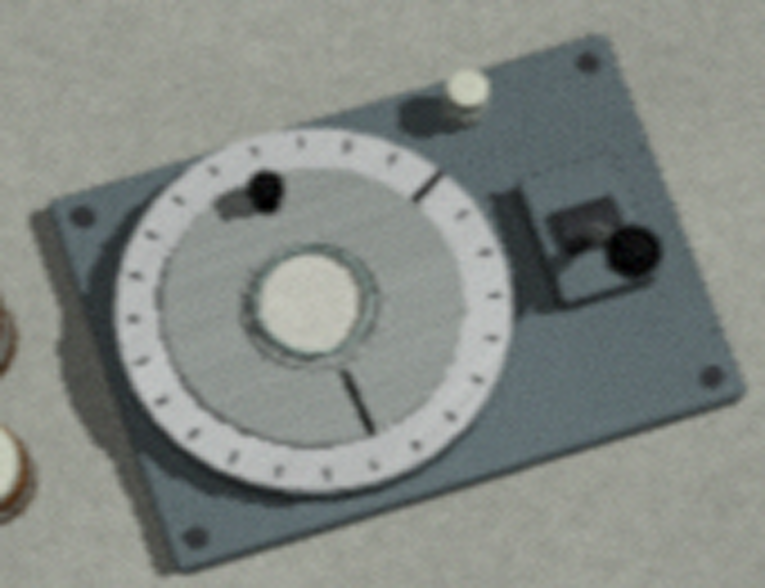

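The crop shows the peg at (265,190), the long scale line (415,198)–(440,173), the dial line (343,373)–(373,432), the brake ball (633,250) and the vial (466,90).

```bash
python3 - <<'E'
from h import *
ci=viewer.camera_info("top")
f=lambda x,y,z:ray(ci,250+x/4.5-.4,130+y/4.2-.4,z)[0]
# centre from scale ellipse & plate corners
C1=ray(ci,319.3,203.1,61)[0]
P=np.array([[669,184],[758,-93],[568,-152],[478,121]],float)
xd=(P[0]+P[1]-P[2]-P[3]);xd/=np.linalg.norm(xd);yd=np.array([-xd[1],xd[0]])
yaw=np.arctan2(xd[1],xd[0]);C2=P.mean(0)+yd*42.5
print("centres",C1,C2,"yaw",yaw,"sizes",np.linalg.norm(P[0]-P[3]),np.linalg.norm(P[0]-P[1]))
for n,a in dict(peg=(265,190,92),s_in=(415,198,61),s_out=(440,173,61),l_in=(343,373,67),l_out=(373,432,67),ball=(633,250,117),vial=(466,88,67),dish=(308,303,74)).items():
    p=f(*a);d=p-C1;print(n,p.round(1),"r",np.hypot(*d).round(1),"ang",np.degrees(np.arctan2(d[1],d[0])).round(1),"stage",(d@xd).round(1),(d@yd).round(1))
s=viewer.camera_info("wrist");print(s)
E
```

```text
centres [605.97011422  55.17230376] [605.28932247  55.47555852] yaw 0.30989340259176745 sizes 201.12185361118767 290.9467305195231
peg [659.7  76.7] r 57.9 ang 21.8 stage 57.8 4.1
s_in [662.9   5.7] r 75.4 ang -41.0 stage 39.1 -64.5
s_out [675.8  -6.6] r 93.3 ang -41.5 stage 47.7 -80.2
l_in [571.4  42.1] r 37.0 ang -159.2 stage -36.9 -1.9
l_out [541.1  28.7] r 70.1 ang -157.8 stage -69.9 -5.5
ball [619.7 -88.7] r 144.5 ang -84.5 stage -30.8 -141.2
vial [718.7 -19.9] r 135.4 ang -33.7 stage 84.5 -105.9
dish [606.1  57.8] r 2.7 ang 87.7 stage 0.9 2.5
{'K': array([[351.81979563,   0.        , 317.48431388],
       [  0.        , 351.81979563, 237.69071476],
       [  0.        ,   0.        ,   1.        ]]), 'camera_from_world': array([[ 3.93645623e-01, -9.19258167e-01, -2.74692926e-03,
        -6.24317508e+02],
       [-8.90057033e-01, -3.81884916e-01,  2.48922457e-01,
        -2.92854205e+01],
       [-2.29873012e-01, -9.55423119e-02, -9.68519522e-01,
         3.91642290e+02],
       [ 0.00000000e+00,  0.00000000e+00,  0.00000000e+00,
         1.00000000e+00]])}
```

{"name": "move_arm", "arguments": {"moves": [0.2,-0.13,0,0,0.3,-0.19,0,0,0.3,-0.19,0,0,0.3,-0.19,0,0,0.3,-0.19,0,0,0.3,-0.19,0,0,0.3,-0.19,0,0,0.3,-0.19,0,0,0.3,-0.19,0,0,0.3,-0.19,0,0], "claw": 0}}

```text
t: 1.35
eef_pos: [538.0, -147.9, 214.5]
tcp_rot: [-3.142, 0.0, 0.405]
ft_force: [1.1, -1.0, 0.6]
opening: 0.024
grip_force: 0.0
```

```bash
cat >d.py <<'E'
import sys
from h import *
# target: theta(deg), radial, tangential, z  -> tool-frame delta in move units
C=np.array([606,55.5])
def show(th,r,t,z):
    s=monitor.state();p=s["eef_pos"];y=s["tcp_rot"][2];a=np.radians(th)
    e=np.array([np.cos(a),np.sin(a)]);n=np.array([-e[1],e[0]])
    d=C+r*e+t*n-p[:2]
    print("t",round(s["t"],2),"pos",p.round(1),"rot",s["tcp_rot"].round(3),"F",s["ft_force"].round(1))
    dy=(a-y+np.pi)%(2*np.pi)-np.pi
    print("delta units",np.round([(d[0]*np.cos(y)+d[1]*np.sin(y))/150,(d[0]*np.sin(y)-d[1]*np.cos(y))/150,(p[2]-z)/150,-dy/(np.pi/2)],3))
    q=p[:2]-C;print("tool in stage polar: r,ang",np.hypot(*q).round(1),np.degrees(np.arctan2(q[1],q[0])).round(1))
show(*map(float,sys.argv[1:5]))
E
python3 d.py 21.7 58 -35 79
```

```text
t 1.35 pos [ 538.  -147.9  214.5] rot [-3.142  0.     0.405] F [ 1.1 -1.   0.6]
delta units [ 1.331 -0.825  0.903  0.017]
tool in stage polar: r,ang 214.4 -108.5
```

{"name": "move_arm", "arguments": {"moves": [0.266,-0.165,0,0.017,0.266,-0.165,0,0,0.266,-0.165,0,0,0.266,-0.165,0,0,0.266,-0.165,0,0,0,0,0.2,0,0,0,0.2,0,0,0,0.2,0,0,0,0.2,0,0,0,0.1,0]}}

```text
t: 2.6
eef_pos: [675.3, 39.9, 77.7]
tcp_rot: [-3.141, 0.002, 0.378]
ft_force: [0.7, -0.9, -0.5]
opening: 0.005
grip_force: 0.0
```

```bash
python3 d.py 21.7 58 -35 79; python3 - <<'E'
from h import *
cv2.imwrite("pics/w1.png",viewer.read_camera("wrist")[:,:,::-1])
E
```

```text
t 2.6 pos [675.3  39.9  77.7] rot [-3.141e+00  2.000e-03  3.780e-01] F [ 0.7 -0.9 -0.5]
delta units [-0.004 -0.034 -0.008 -0.   ]
tool in stage polar: r,ang 71.1 -12.7
```

View pics/w1.png

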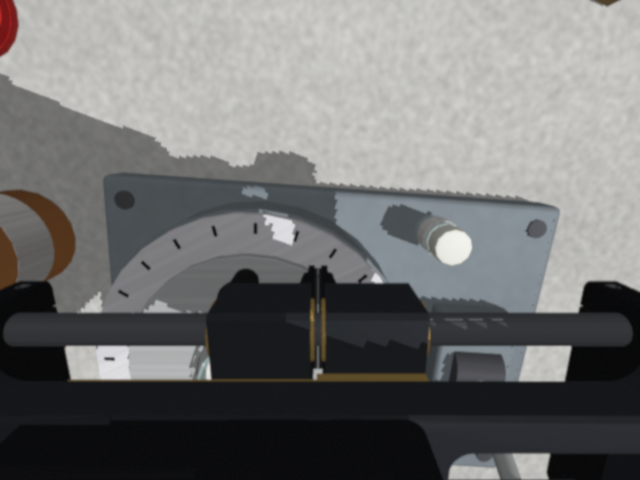

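{"name": "move_arm", "arguments": {"moves": [-0.004,-0.05,-0.008,0,0,-0.04,0,0,0,-0.04,0,0,0.0098,-0.0308,0,-0.05,0.0098,-0.0308,0,-0.05,0.0098,-0.0308,0,-0.05,0.0098,-0.0308,0,-0.05,0.0098,-0.0308,0,-0.05,0.0098,-0.0308,0,-0.05,0.0098,-0.0308,0,-0.05]}}

```text
t: 3.9
eef_pos: [658.3, 90.0, 81.5]
tcp_rot: [3.14, -0.0, 0.931]
ft_force: [0.5, -1.5, -0.3]
opening: 0.004
grip_force: 0.6
```

```bash
python3 d.py 53.2 58 -21 79; python3 - <<'E'
from h import *
im=viewer.read_camera("top")[:,:,::-1];c=im[110:290,220:440]
cv2.imwrite("pics/t2.png",cv2.resize(c,None,fx=3,fy=3,interpolation=cv2.INTER_CUBIC))
E
```

```text
t 3.9 pos [658.3  90.   81.5] rot [ 3.14  -0.     0.931] F [ 0.5 -1.5 -0.3]
delta units [-0.007 -0.001  0.017  0.001]
tool in stage polar: r,ang 62.7 33.4
```

View pics/t2.png

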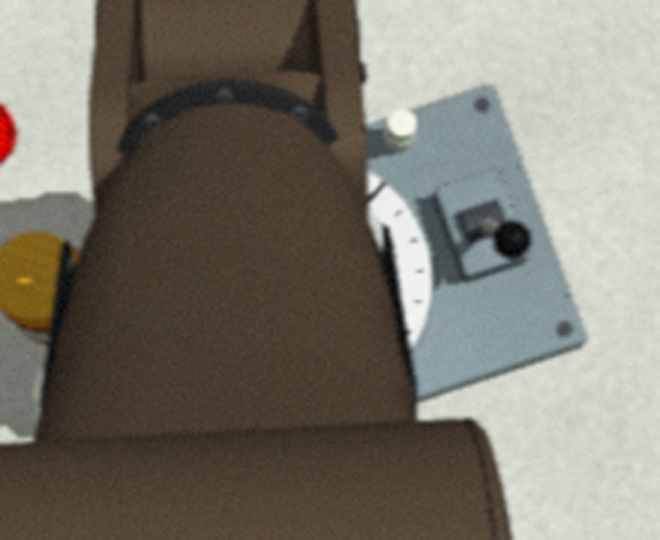

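{"name": "move_arm", "arguments": {"moves": [0.004,-0.0308,0.012,-0.05,0.0098,-0.0308,0,-0.05,0.0098,-0.0308,0,-0.05,0.0098,-0.0308,0,-0.05,0.0098,-0.0308,0,-0.05,0.0098,-0.0308,0,-0.05,0.0098,-0.0308,0,-0.05,0.0098,-0.0308,0,-0.05,0.0098,-0.0308,0,-0.05,0.0098,-0.0308,0,-0.05]}}

```text
t: 5.2
eef_pos: [618.9, 115.9, 79.7]
tcp_rot: [3.14, 0.0, 1.715]
ft_force: [1.6, -0.4, 0.3]
opening: 0.004
grip_force: 0.6
```

```bash
python3 d.py 98.2 58 -21 79; python3 - <<'E'
from h import *
im=viewer.read_camera("scene")[:,:,::-1];c=im[170:350,240:460]
cv2.imwrite("pics/s3.png",cv2.resize(c,None,fx=3,fy=3,interpolation=cv2.INTER_CUBIC))
E
```

```text
t 5.2 pos [618.9 115.9  79.7] rot [3.14  0.    1.715] F [ 1.6 -0.4  0.3]
delta units [ 0.001 -0.003  0.005  0.   ]
tool in stage polar: r,ang 61.8 77.9
```

View pics/s3.png

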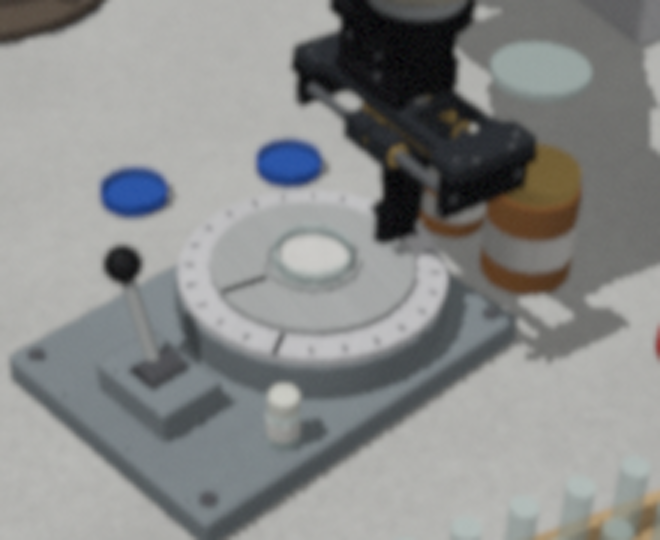

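The scene crop shows the dial line at (222,290)–(267,276), the long scale line at (282,332)–(276,354), fingers pushing the peg at (395,225), jars untouched.

```bash
cat >m.py <<'E'
import sys
from h import *
ci=viewer.camera_info("scene");C=np.array([606,55.5])
# args: crop points (x,y,z) in the 3x scene crop
for a in sys.argv[1:]:
    x,y,z=map(float,a.split(","));p=ray(ci,240+x/3-.33,170+y/3-.33,z)[0];d=p-C
    print(a,p.round(1),"r",np.hypot(*d).round(1),"ang",np.degrees(np.arctan2(d[1],d[0])).round(1))
E
python3 m.py 222,290,67 267,276,67 282,332,61 276,354,61 312,262,71
```

```text
222,290,67 [608.5 -14.1] r 69.7 ang -88.0
267,276,67 [607.3  20.3] r 35.2 ang -87.9
282,332,61 [658.3   7.4] r 71.0 ang -42.6
276,354,61 [676.4  -5.6] r 93.2 ang -40.9
312,262,71 [610.6  53.2] r 5.2 ang -27.0
```

{"name": "move_arm", "arguments": {"moves": [0.0098,-0.0308,0,-0.05,0.0098,-0.0308,0,-0.05,0.0098,-0.0308,0,-0.05,0.0098,-0.0308,0,-0.05,0.0098,-0.0308,0,-0.05,0.0098,-0.0308,0,-0.05,0.0098,-0.0308,0,-0.05,0.0098,-0.0308,0,-0.05,0.0049,-0.0154,0,-0.025,0,0,0,0]}}

```text
t: 6.5
eef_pos: [578.6, 110.6, 79.4]
tcp_rot: [3.141, 0.0, 2.379]
ft_force: [0.3, 0.5, 0.5]
opening: 0.005
grip_force: 0.1
```

```bash
python3 d.py 136.45 58 -21 79; python3 - <<'E'
from h import *
ims=np.mean([viewer.read_camera("scene")[:,:,::-1].astype(float) for _ in range(4)],0).astype(np.uint8);c=ims[170:350,240:460]
cv2.imwrite("pics/s4.png",cv2.resize(c,None,fx=3,fy=3,interpolation=cv2.INTER_CUBIC))
E
```

```text
t 6.5 pos [578.6 110.6  79.4] rot [3.141 0.    2.379] F [0.3 0.5 0.5]
delta units [ 0.001 -0.     0.003 -0.002]
tool in stage polar: r,ang 61.5 116.4
```

View pics/s4.png

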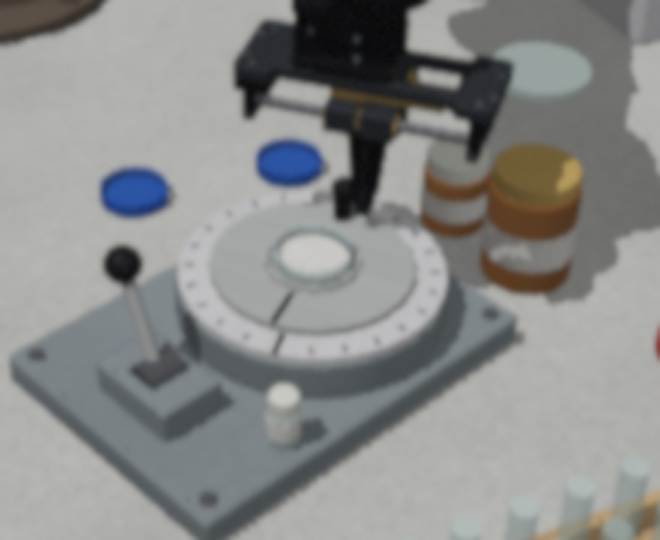

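The dial line is now at about (291,293)–(274,321), just short of the scale line (282,335)–(276,353). I'll measure both by sampling dark angle profiles.

```bash
cat >a.py <<'E'
import sys
from h import *
def ang(im,ci,C,r0,r1,z,lo=-75,hi=-25):
    th=np.arange(lo,hi,.25);r=np.linspace(r0,r1,25);T,R=np.meshgrid(np.radians(th),r)
    X=np.stack([C[0]+R*np.cos(T),C[1]+R*np.sin(T),0*R+z],-1).reshape(-1,3)
    M=np.array(ci["camera_from_world"]);q=(X@M[:3,:3].T+M[:3,3])@ci["K"].T;q=(q[:,:2]/q[:,2:]).reshape(*R.shape,2).astype(np.float32)
    I=cv2.remap(im,q,None,cv2.INTER_LINEAR)
    out=[]
    for J in (I,I[:12],I[13:]):
        p=J.mean(0);w=np.clip(np.median(p)-p,0,None);k=w.argmax();s=slice(max(k-16,0),k+17);v=np.clip(w[s]-.3*w[k],0,None)
        out.append((v*th[s]).sum()/v.sum())
    return np.round(out,1)
cam=sys.argv[1]
im=np.mean([cv2.cvtColor(viewer.read_camera(cam),cv2.COLOR_RGB2GRAY).astype(np.float32) for _ in range(4)],0)
ci=viewer.camera_info(cam)
for C in ([606,55.5],[609,54.5]):
    print(C,"dial",ang(im,ci,C,42,66,67),"scale",ang(im,ci,C,78,88,61))
E
python3 a.py scene
```

```text
[606, 55.5] dial [-48.5 -48.6 -48.5] scale [-42.1 -42.1 -42.1]
[609, 54.5] dial [-50.2 -50.4 -49.9] scale [-42.9 -43.  -42.9]
```

{"name": "move_arm", "arguments": {"moves": [0.0028,-0.0078,0,-0.0129,0.0028,-0.0078,0,-0.0129,0.0028,-0.0078,0,-0.0129,0.0028,-0.0078,0,-0.0129,0.0028,-0.0078,0,-0.0129,0.0028,-0.0078,0,-0.0129,0,0,0,0]}}

```text
t: 7.78
eef_pos: [571.8, 106.7, 79.0]
tcp_rot: [-3.141, -0.0, 2.503]
ft_force: [1.1, -0.4, 0.5]
opening: 0.011
grip_force: 0.2
```

```bash
python3 a.py scene; python3 d.py 143.5 58 -21 79
```

```text
[606, 55.5] dial [-41.4 -41.5 -41.2] scale [-42.1 -42.  -42.1]
[609, 54.5] dial [-42.6 -42.9 -42.4] scale [-42.9 -43.  -42.9]
t 7.97 pos [571.9 106.7  78.9] rot [-3.141 -0.     2.502] F [0.7 0.5 0.4]
delta units [ 0.001  0.001 -0.001 -0.001]
tool in stage polar: r,ang 61.5 123.7
```

{"name": "move_arm", "arguments": {"moves": [0,0.05,0,0,0,0.05,0,0,0,0,-0.2,0,0,0,-0.3,0,0,0,-0.3,0.099,0,0,0,0.099,0,0,0,0.099,0,0,0,0.099]}}

```text
t: 8.98
eef_pos: [581.1, 119.2, 199.1]
tcp_rot: [3.141, 0.0, 1.876]
ft_force: [0.2, -0.2, -0.6]
opening: 0.007
grip_force: 0.0
```

```bash
cat >b.py <<'E'
import sys
from h import *
C=np.array([606,55.5]);a=.31
s=monitor.state();p=s["eef_pos"];y=s["tcp_rot"][2];R=np.array([[np.cos(a),-np.sin(a)],[np.sin(a),np.cos(a)]])
print("t",s["t"],"stage pos",(R.T@(p[:2]-C)).round(1),"z",p[2].round(1),"yaw",y.round(3),"Fstage",(R.T@s["ft_force"][:2]).round(1),s["ft_force"][2].round(1))
d=C+R@np.array([float(sys.argv[1]),float(sys.argv[2])])-p[:2]
print(np.round([(d[0]*np.cos(y)+d[1]*np.sin(y))/150,(d[0]*np.sin(y)-d[1]*np.cos(y))/150,(p[2]-float(sys.argv[3]))/150,-(a+np.pi/2-y)/(np.pi/2)],3))
E
python3 b.py -80 -140 100; python3 a.py scene
```

```text
t 8.975 stage pos [-4.2 68.3] z 199.1 yaw 1.876 Fstage [ 0.2 -0.3] -0.6
[-1.391 -0.498  0.661 -0.003]
[606, 55.5] dial [-41.4 -41.5 -41.2] scale [-42.1 -42.1 -42.1]
[609, 54.5] dial [-42.7 -42.9 -42.4] scale [-42.9 -43.  -42.9]
```

{"name": "move_arm", "arguments": {"moves": [-0.278,-0.1,0,0,-0.278,-0.1,0,0,-0.278,-0.1,0,0,-0.278,-0.1,0,0,-0.278,-0.1,0,0,0,0,0.2,0,0,0,0.2,0,0,0,0.2,0,0,0,0.06,0]}}

```text
t: 10.3
eef_pos: [572.5, -102.5, 98.6]
tcp_rot: [-3.14, -0.001, 1.883]
ft_force: [-0.0, -0.2, 0.5]
opening: 0.005
grip_force: 0.0
```

```bash
python3 b.py -62 -140 100; python3 a.py scene; python3 - <<'E'
from h import *
im=viewer.read_camera("scene")[:,:,::-1];c=im[170:350,200:420]
cv2.imwrite("pics/s5.png",cv2.resize(c,None,fx=3,fy=3,interpolation=cv2.INTER_CUBIC))
E
```

```text
t 10.3 stage pos [ -80.1 -140.3] z 98.6 yaw 1.883 Fstage [-0.1 -0.2] 0.5
[ 0.001  0.12  -0.01   0.001]
[606, 55.5] dial [-42.2 -42.3 -42.1] scale [-58.  -58.1 -57.8]
[609, 54.5] dial [-43.4 -44.1 -42.9] scale [-59.2 -59.1 -59.2]
```

View pics/s5.png

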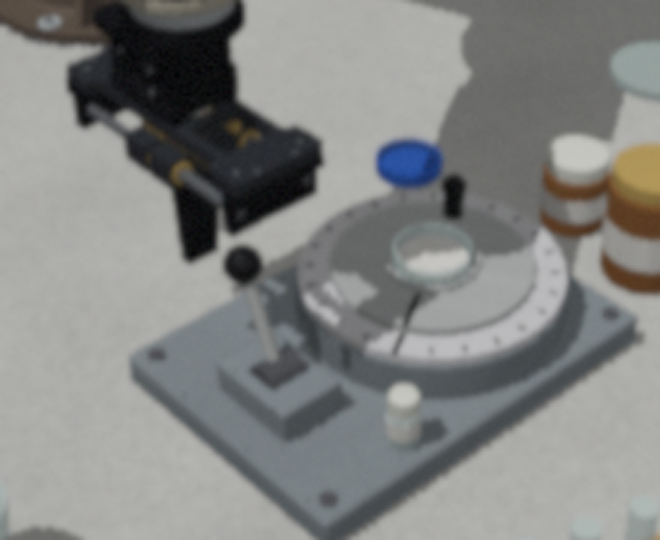

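The fingers stand behind the lever's ball (242,265), with the dial and scale lines meeting at (398,350). Pushing now.

{"name": "move_arm", "arguments": {"moves": [0,0.05,0,0,0,0.05,0,0,0,0.05,0,0,0,0.05,0,0,0,0.05,0,0,0,0.05,0,0,0,0.05,0,0,0,0.05,0,0,0,0.05,0,0,0,0.05,0,0]}}

```text
t: 11.8
eef_pos: [644.9, -79.7, 100.0]
tcp_rot: [-3.142, 0.0, 1.88]
ft_force: [-0.9, -0.9, -0.5]
opening: 0.005
grip_force: 0.4
```

{"name": "move_arm", "arguments": {"moves": [0,0.03,0,0,0,0.02,0,0,0,0.02,0,0]}}

```text
t: 12.18
eef_pos: [654.5, -76.6, 100.0]
tcp_rot: [-3.141, -0.0, 1.88]
ft_force: [-0.9, 0.0, -0.6]
opening: 0.003
grip_force: 0.4
```

{"name": "move_arm", "arguments": {"moves": [0,0.02,0,0,0,0,0,0]}}

```text
t: 12.42
eef_pos: [657.6, -75.7, 100.1]
tcp_rot: [3.141, 0.0, 1.88]
ft_force: [0.2, -0.1, 0.4]
opening: 0.007
grip_force: 0.0
```

```bash
python3 b.py 17 -140 100; python3 - <<'E'
from h import *
im=viewer.read_camera("scene")[:,:,::-1];c=im[170:350,200:420]
cv2.imwrite("pics/s6.png",cv2.resize(c,None,fx=3,fy=3,interpolation=cv2.INTER_CUBIC))
E
```

```text
t 12.425 stage pos [   9.1 -140.7] z 100.1 yaw 1.88 Fstage [ 0.1 -0.1] 0.4
[ 0.004  0.053  0.001 -0.   ]
```

View pics/s6.png

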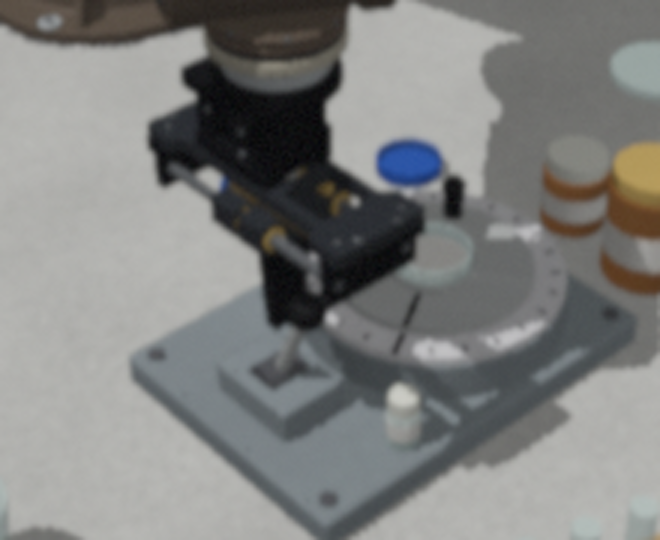

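The lever (rod from (285,370) to the ball at (303,310)) has swung past upright but not met its stop. I'll creep on, watching the force.

{"name": "move_arm", "arguments": {"moves": [0,0.015,0,0,0,0.015,0,0,0,0,0,0]}}

```text
t: 12.85
eef_pos: [661.8, -74.3, 100.0]
tcp_rot: [3.141, 0.0, 1.88]
ft_force: [0.2, 0.1, 0.8]
opening: 0.005
grip_force: 0.0
```

{"name": "move_arm", "arguments": {"moves": [0,0.014,0,0,0,0,0,0]}}

```text
t: 13.1
eef_pos: [663.8, -73.6, 100.0]
tcp_rot: [3.141, 0.0, 1.88]
ft_force: [-0.5, -0.1, -1.4]
opening: 0.002
grip_force: 0.0
```

{"name": "move_arm", "arguments": {"moves": [0,0.014,0,0,0,0,0,0]}}

```text
t: 13.35
eef_pos: [665.3, -73.1, 100.0]
tcp_rot: [-3.141, -0.0, 1.88]
ft_force: [-3.6, -1.7, -0.1]
opening: 0.006
grip_force: 1.7
```

{"name": "move_arm", "arguments": {"moves": [0,0.01,0,0,0,0,0,0]}}

```text
t: 13.6
eef_pos: [665.6, -73.0, 99.9]
tcp_rot: [-3.138, -0.001, 1.88]
ft_force: [-9.6, -3.8, 4.0]
opening: 0.004
grip_force: 5.5
```

At the stop (10 N). Back off, rise, check.

{"name": "move_arm", "arguments": {"moves": [0,-0.05,0,0,0,-0.1,0,0,0,-0.1,0,0,0,-0.1,-0.2,0,0,-0.1,-0.3,0,-0.3,-0.2,-0.2,0,-0.3,-0.2,0,0,-0.3,-0.2,0,0,-0.3,-0.2,0,0,0,0,0,0]}}

```text
t: 14.85
eef_pos: [541.5, -304.3, 204.9]
tcp_rot: [3.142, 0.001, 1.876]
ft_force: [0.1, 0.5, -0.3]
opening: 0.005
grip_force: 0.0
```

```bash
python3 a.py scene;python3 a.py top; python3 - <<'E'
from h import *
im=np.vstack([cv2.resize(viewer.read_camera("scene")[200:330,230:430,::-1],None,fx=2.2,fy=2.2,interpolation=cv2.INTER_CUBIC),cv2.resize(viewer.read_camera("top")[130:270,230:430,::-1],None,fx=2.2,fy=2.2,interpolation=cv2.INTER_CUBIC)])
cv2.imwrite("pics/f.png",im[:600]);print(monitor.state()["ft_force"])
E
```

```text
[606, 55.5] dial [-41.4 -41.5 -41.3] scale [-42.1 -42.1 -42.1]
[609, 54.5] dial [-42.7 -42.9 -42.4] scale [-42.9 -43.  -42.9]
[606, 55.5] dial [-40.6 -40.5 -40.7] scale [-41.7 -41.6 -41.7]
[609, 54.5] dial [-41.9 -42.  -41.8] scale [-42.5 -42.6 -42.5]
[ 0.09133302  0.25785656 -0.4501321 ]
```

View pics/f.png

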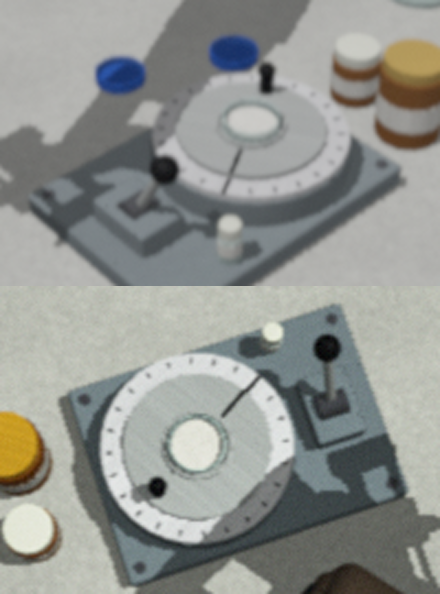

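The lines are collinear in both views, about 1° (1 mm) apart. The lever ball is fully over at (327,348), and the dish is seated.

```bash
python3 -c "
from cell import order
print(order.job_done())"
```

```text
the job is handed in; nothing more can be done
None
```

I turned the dial until its black line met the long scale line, about 1 mm off by my measurement, then pushed the brake lever to its stop. The dish is still in its seat, I saw nothing else moved, and the job is handed in; no verdict came back.

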